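# Roll a belt pulley to the bench stop and chock it

## Task

Pick up the wheel chock by its grip, set it on the bench behind the standing belt pulley and use its ramp to roll the pulley on its rim, upright and straight, up to the orange foot of the blue end stop. Press on gently until the chock holds the pulley against the sprung foot with a light squeeze (about 2 to 8 N, never more than 10 N), and leave it wedged there, chock flat on the bench. Keep the gripper itself off the pulley, do not lift or lay down the pulley, and leave the other things alone.

Things in the scene. Friction and masses are not known exactly. Their poses are not given: they have to be found in the camera images.
- pulley_center (a point): centre of the belt pulley: grooved aluminium disc, dark faces with one yellow spot, 110 mm diameter, 30 mm thick, about 0.65 kg, standing on its rim, free to roll. Its centre is 55 mm above the bench; y axis = axle (level), x and z turn as it rolls. At the start the axle is square to the stop's x axis within 0.06 rad and the centre within 6 mm of that axis sideways
- stop: blue end stop bolted to the bench. Origin on the bench; its x axis is level and points away from the pulley: the pulley is rolled along +x of the stop towards the origin, its centre on the line y = 0. An upright plate, 90 mm wide, 92 mm tall, at x = 48 to 62 mm carries a screw with an orange foot at its end
- stop_axis (a point): point on the stop's screw axis, 55 mm above the stop's origin, same axes. The orange foot (60 mm wide, 44 mm tall, centred on this axis) has its flat face to -x. The screw is set anew each time and not measured: the free face lies anywhere from x = 0 to x = -60 mm, to be found by feel or seen. The foot is sprung: it yields 1 mm per 4 N, at most 8 mm
- chock_grip (a point): wheel chock standing on the bench: yellow, black rubber sole that grips well, 46 mm wide (y), about 0.45 kg; the point is in its black grip rib, 56 mm above the underside; x points level to the ramp, z up. The rib is 24 mm thick (y), 36 mm long (x, point midway), rising to 82 mm above the underside from the 32 mm tall rear body, which reaches 26 mm behind the point
- chock_ramp (a point): middle of the chock's ramp face, 28 mm above the underside and 64 mm ahead (+x) of the grip point, same axes. The face falls to +x at 50 degrees to the bench, from 46 to 10 mm up. When it touches the pulley, both on the bench, the grip point is 113 mm behind the pulley's centre. Pressed hard against a blocked pulley the chock slides beneath and lifts it
- spanner_grip (a point): bystander: steel spanner 170 mm long lying on the bench; this point is on its shaft
- idler_center (a point): bystander: small steel idler pulley, 72 mm diameter, 24 mm tall, lying flat; its centre
- bearing_center (a point): bystander: steel bearing ring, 52 mm diameter, 15 mm tall, lying flat; its centre
- spray_center (a point): bystander: standing spray can, 64 mm diameter, 190 mm tall; its centre

How it is judged:
By the outcome, as a careful person would: the job done as asked, in the order asked, and still so for the second after the job is handed in, with the robot touching nothing.
It also fails if it takes over 72 s, if anything falls off the work surface, if the arm or the gripper's body presses on something with over 40 N, if the wrist force passes 120 N, or if a joint passes its speed limit or range.

## Robot

A 6-joint arm with a two-finger parallel gripper is mounted at the origin on the work surface. World frame = base frame: x ahead of the robot, y to its left, z up, the work surface at z = 0. Lengths are in mm, angles in rad, forces in N, time in s.
With the tool pointing down it reaches from about 275 to 1000 mm from the base axis. Payload 8.4 kg.
Tool frame: the origin (TCP) lies at the very end of the fingers, on their centre line; the grasp point (between the pads) lies 19 mm behind it (r.pinch_z is the distance from the TCP to the grasp point, in mm); z points along the fingers, y is the direction in which the jaws open and shut (so a half turn about z gives the same grasp; the last joint's range is limited). The gripper opens to 85 mm and grips with 20 to 120 N. Pads are 22 mm wide; open, the fingers measure 114 mm over their backs; the gripper's body (76 mm by 85 mm) begins 54 mm behind the grasp point. The pads swing forward as they close: fully open they stand 13 mm farther back than shut.
Start: joints at [1.264, 0.353, 1.633, -0, 1.155, -0.002], TCP at [187.563, 596.195, 231.281] pointing down, gripper open.
Joint ranges: [-2.63, 2.63], [-0.92, 2.1], [0.06, 2.66], [-1.3, 4.44], [0, 2.69], [-3.02, 3.02]. Speed limits (rad/s): [2.22, 2.22, 2.79, 3.14, 3.14, 3.14].

## Interface

Orientations are given as [roll, pitch, yaw] about the fixed x, y, z axes, in that order (R = Rz(yaw) Ry(pitch) Rx(roll)).
In Python, from rig import r, optics gives the robot as it stands.
- The arm moves only by the shell command python3 -m creep 'ROWS' [FORCE]. ROWS is JSON, a list of rows, each an object with "dp": the shift along the tool's x, y, z in mm, a list of three; "angular": the turn, a rotation vector about the tool's x, y, z in rad, a list of three; "fingers": the finger opening in mm, from 0 to 85.4. In form: [{"dp": [dx, dy, dz], "angular": [wx, wy, wz], "fingers": fingers}, ...]. A call has 1 to 5 rows; each row is the pose to reach, as a shift and turn from the pose commanded when the call began, along the tool's axes at that moment; what a row does not reach only later rows make up. A row lasts 1/12 s, in which the tool goes at most 41.7 mm and 7.16 degrees, less where a joint would pass 70% of its speed; a pose out of reach is approached as far as the arm can. A call with a gripper value outside its range is refused whole. The fingers move at their own pace and stop on an object; FORCE is the grip in N (left out, the last holds). Time passes only in rows, so rows that repeat a pose let the fingers close. It gives the time, the measured TCP pose, the force and the opening at its end, in the units of the state.
- r.sense(): the state, without advancing time (a new reading comes with each control period).
- optics.grab_frame(name): name is "scene" or "top" or "wrist"; returns the picture (384x512x3 uint8, blue, green, red); there is no depth.
- optics.camera_params(name): a dict with "fx", "fy", "cx", "cy" (pixels), "eye" and "rotation" of the camera in the world; the wrist camera has in their place "T_tool_cam" (4x4, takes a point from camera to tool coordinates, whose origin is the TCP and whose axes are the flange's). Camera axes: x right, y up, looking along -z (the intrinsics and any distortion apply to the point x, -y, -z); pixel columns grow to the right and rows downward; lengths in mm; the calibration is good to about 2 mm. A picture is of the moment at which its call begins: read the wrist's pose just before it. camera_params takes no time and is no camera call.
- r.sign_off(): hands the job in, once; it reports no verdict.
The state is a dict: "clock": time; "qpos": joint angles; "qvel": joint speeds; "joint_efforts": joint torques, N m; "eef_pos": TCP position; "tcp_rot": TCP orientation; "contact_force": force on the tool from outside, world axes, zero at the start; "wrist_torque": the same for the moment, N m; "opening": opening from 0.0 (shut) to 1.0 (fully open).
Only numpy, scipy, OpenCV 4.12 (cv2) and the standard library are available. Lean on these libraries where they do the work, as an engineer would, in place of code of your own. Each camera call takes 0.05 s, during which the arm holds its last target.

## Working session

There is one attempt and no reset: what is moved stays moved. The work goes in short steps, Python scripts to look and compute and a shell command to move; the robot and the scene stay as the last step left them, time stands still between calls to the robot, and variables do not carry over. Pictures are saved under pics/ and viewed, and the job is handed in when it is done.

```bash
ls; mkdir -p pics; python3 - <<'E'
from rig import r, optics
import cv2
s=r.sense(); print(s)
for n in ("scene","top","wrist"):
    im=optics.grab_frame(n); cv2.imwrite(f"pics/{n}0.png",im); print(n,optics.camera_params(n))
E
```

```text
pics
{'clock': 0.0, 'qpos': array([ 1.26356489e+00,  3.53635070e-01,  1.63414099e+00, -3.35984284e-06,
        1.15520946e+00, -2.39564684e-03]), 'qvel': array([ 1.03748501e-05, -3.49205390e-04,  3.90124397e-04,  6.42070630e-05,
       -1.26543939e-03,  1.85217513e-03]), 'joint_efforts': array([ 6.22745065e-04, -6.05263567e+01, -3.42072415e+01,  2.01755847e-04,
        9.30825539e-03,  5.69188430e-06]), 'eef_pos': array([187.43776861, 595.72556556, 230.56691927]), 'tcp_rot': array([-3.14019978e+00, -2.64863099e-07,  2.83675822e+00]), 'contact_force': array([-0.04994551, -0.79473617,  0.03709839]), 'wrist_torque': array([-0.02771498,  0.04600255, -0.05253705]), 'opening': 1.0000134859368854}
scene {'fx': 455.9621705115388, 'fy': 455.9621705115388, 'cx': 262.29106059990045, 'cy': 197.69929509411787, 'eye': array([1413.59799973,  548.64953221,  886.64831515]), 'rotation': array([0.86537961, 0.02049742, 2.08714276])}
top {'fx': 362.18377144405184, 'fy': 362.18377144405184, 'cx': 248.0872506332367, 'cy': 192.53799873633656, 'eye': array([420.56245844,  90.74867053, 862.13305561]), 'rotation': array([ 0.2411651 ,  0.0042585 , -1.53857021])}
wrist {'fx': 314.9140731385104, 'fy': 314.9140731385104, 'cx': 252.57488006811988, 'cy': 189.79339575218827, 'T_tool_cam': array([[-8.11015185e-04,  9.61017528e-01,  2.76486264e-01,
         7.03284365e+01],
       [ 9.99999645e-01,  8.42039594e-04,  6.51058975e-06,
         1.34897116e-01],
       [-2.26555590e-04,  2.76486171e-01, -9.61017870e-01,
        -1.43452399e+02],
       [ 0.00000000e+00,  0.00000000e+00,  0.00000000e+00,
         1.00000000e+00]])}
```

View pics/scene0.png

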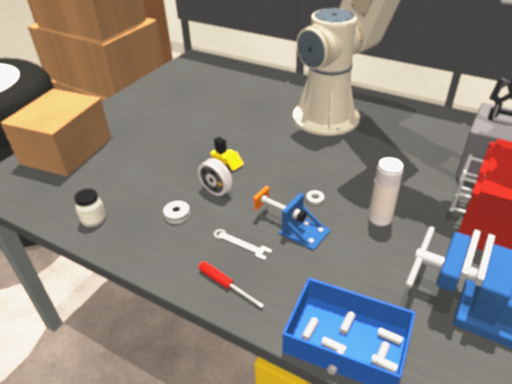

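View pics/top0.png

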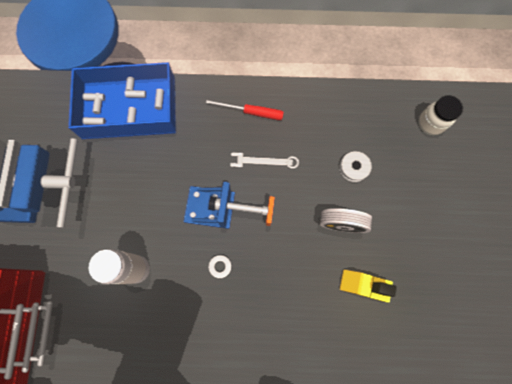

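View pics/wrist0.png

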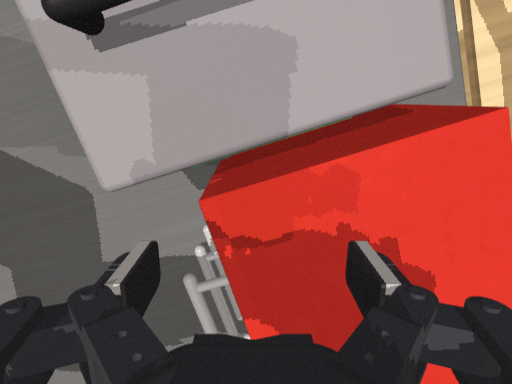

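```bash
cat > h.py <<'E'
import numpy as np,cv2
from scipy.spatial.transform import Rotation as R
from rig import r,optics
def cam(n,s=None):
    p=optics.camera_params(n)
    if n=="wrist":
        s=s or r.sense()
        T=p["T_tool_cam"];Rt=R.from_euler("xyz",s["tcp_rot"]).as_matrix()
        return p,Rt@T[:3,3]+s["eef_pos"],Rt@T[:3,:3]
    return p,np.array(p["eye"]),R.from_euler("xyz",p["rotation"]).as_matrix()
def ray(c,u,v):
    p,e,M=c
    return e,M@np.array([(u-p["cx"])/p["fx"],-(v-p["cy"])/p["fy"],-1.])
def onz(c,u,v,z):
    e,d=ray(c,u,v);return e+d*(z-e[2])/d[2]
def proj(c,P):
    p,e,M=c;q=M.T@(np.asarray(P,float)-e)
    return np.array([p["cx"]+p["fx"]*q[0]/-q[2],p["cy"]-p["fy"]*q[1]/-q[2]])
def crop(src,dst,x0,y0,x1,y1,k):
    im=cv2.imread(src)[y0:y1,x0:x1];im=cv2.resize(im,None,fx=k,fy=k,interpolation=cv2.INTER_CUBIC);cv2.imwrite(dst,im)
E
python3 - <<'E'
from h import *
crop("pics/top0.png","pics/t0c.png",170,170,410,310,3)
crop("pics/scene0.png","pics/s0c.png",180,130,340,260,5)
c=cam("top")
for n,u,v,z in [("chock grip top",384,290,82),("foot",270,209,55),("pulley top",346,212,110),("base",208,206,8),("spanner",265,160,5),("idler",356,166,24),("bearing",220,267,15)]:
    print(n,onz(c,u,v,z).round(1))
c2=cam("scene"); print(onz(c2,315,198,15), onz(c2,176,207,24))
E
```

```text
chock grip top [ 412.7 -188.7   82. ]
foot [582.   49.6  55. ]
pulley top [ 569.6 -107.8  110. ]
base [594.  196.6   8. ]
spanner [715.9  61.8   5. ]
idler [ 700.8 -158.3   24. ]
bearing [450.9 159.8  15. ]
[460.12372535 164.79279612  15.        ] [ 693.98487188 -164.78589869   24.        ]
```

View pics/t0c.png

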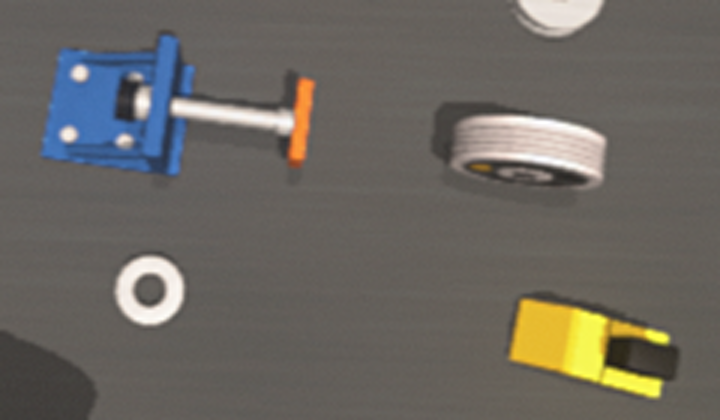

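View pics/s0c.png

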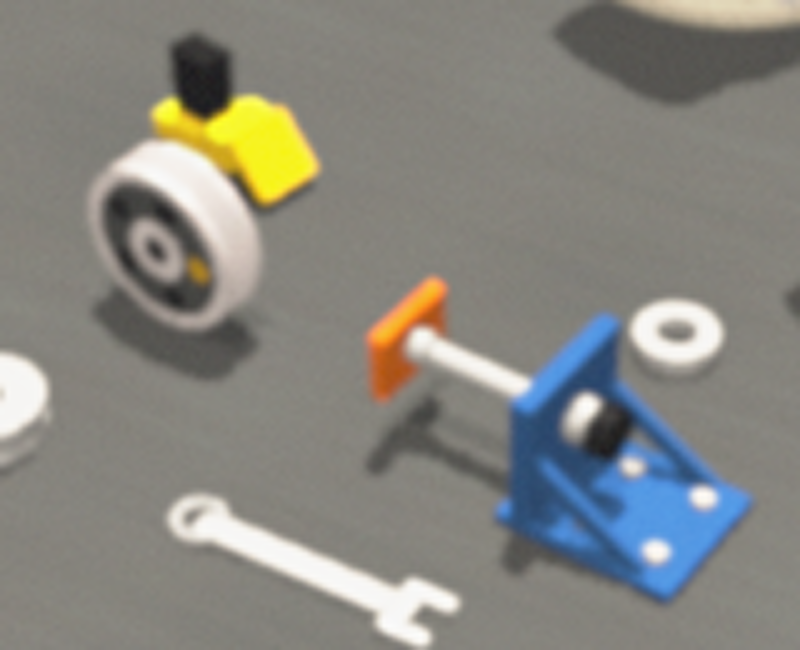

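```bash
cat >> h.py <<'E'
def to(P,yaw,frac_lin=205.,frac_ang=.62):
    s=r.sense();M=R.from_euler("xyz",s["tcp_rot"])
    T=R.from_euler("xyz",[np.pi,0,yaw])
    d=M.inv().apply(np.array(P)-s["eef_pos"]);w=(M.inv()*T).as_rotvec()
    k=min(1,frac_lin/max(1e-9,np.linalg.norm(d)));k2=min(1,frac_ang/max(1e-9,np.linalg.norm(w)))
    print("full",d.round(1),w.round(4),"| step",(d*k).round(0),(w*k2).round(3), "t",s["clock"])
E
python3 - <<'E'
from h import *
c=cam("top");im=cv2.imread("pics/top0.png");hsv=cv2.cvtColor(im,cv2.COLOR_BGR2HSV)
def mask(lo,hi,box):
    m=cv2.inRange(hsv,lo,hi);z=np.zeros_like(m);x0,y0,x1,y1=box;z[y0:y1,x0:x1]=m[y0:y1,x0:x1];return z
m=mask((5,150,120),(20,255,255),(255,185,290,240))
v,u=np.nonzero(m);print("foot px",u.min(),u.max(),v.min(),v.max(),len(u));pts=np.array([u,v],np.float32).T;rr=cv2.minAreaRect(pts);print(rr)
for b in cv2.boxPoints(rr): print(b,onz(c,*b,77).round(1))
m=mask((18,150,120),(35,255,255),(330,260,400,310));v,u=np.nonzero(m);rr=cv2.minAreaRect(np.array([u,v],np.float32).T);print(rr)
to([430,-175,270],1.33)
E
```

```text
foot px 266 274 196 225 143
((269.770751953125, 210.4694366455078), (5.220466613769531, 29.274259567260742), 7.594643592834473)
[265.2489 224.6332] [542.5  60.5  77. ]
[269.11792 195.61574] [607.9  53.3  77. ]
[274.2926  196.30568] [606.6  41.7  77. ]
[270.42358 225.32314] [541.3  49.2  77. ]
((366.01153564453125, 284.95770263671875), (52.272647857666016, 22.36497688293457), 15.255120277404785)
full [-462.7 -662.6  -38.5] [-9.0000e-04  8.0000e-04  1.5068e+00] | step [-117. -168.  -10.] [-0.    0.    0.62] t 0.15
```

```bash
python3 -m creep '[{"dp":[-117,-168,-70],"angular":[0,0,0.62],"fingers":85},{"dp":[-117,-168,-70],"angular":[0,0,0.62],"fingers":85},{"dp":[-117,-168,-70],"angular":[0,0,0.62],"fingers":85},{"dp":[-117,-168,-70],"angular":[0,0,0.62],"fingers":85},{"dp":[-117,-168,-70],"angular":[0,0,0.62],"fingers":85}]'
python3 -c "
from h import *
to([430,-175,280],1.33)"
```

```text
clock: 0.57
eef_pos: [246.5, 406.2, 298.8]
tcp_rot: [-3.141, 0.0, 2.211]
contact_force: [1.4, 0.5, 1.1]
opening: 0.991
full [-575.7 -200.    19.2] [-4.000e-04  6.000e-04  8.811e-01] | step [-194.  -67.    6.] [-0.    0.    0.62] t 0.5667
```

```bash
python3 -m creep '[{"dp":[-194,-67,6],"angular":[0,0,0.62],"fingers":85},{"dp":[-194,-67,6],"angular":[0,0,0.62],"fingers":85},{"dp":[-194,-67,6],"angular":[0,0,0.62],"fingers":85},{"dp":[-194,-67,6],"angular":[0,0,0.62],"fingers":85},{"dp":[-194,-67,6],"angular":[0,0,0.62],"fingers":85}]'
python3 -c "
from h import *
to([430,-175,280],1.33)"
```

```text
clock: 0.98
eef_pos: [309.6, 210.7, 292.6]
tcp_rot: [3.141, 0.0, 1.591]
contact_force: [0.9, -0.5, -0.0]
opening: 0.995
full [-388.1  112.5   12.7] [ 0.0004 -0.      0.261 ] | step [-197.   57.    6.] [ 0.    -0.     0.261] t 0.9833
```

```bash
python3 -m creep '[{"dp":[-197,57,6],"angular":[0,0,0.26],"fingers":85},{"dp":[-197,57,6],"angular":[0,0,0.26],"fingers":85},{"dp":[-197,57,6],"angular":[0,0,0.26],"fingers":85},{"dp":[-197,57,6],"angular":[0,0,0.26],"fingers":85},{"dp":[-197,57,6],"angular":[0,0,0.26],"fingers":85}]'
python3 -c "
from h import *
to([430,-175,280],1.33)"
```

```text
clock: 1.4
eef_pos: [371.8, 15.1, 286.8]
tcp_rot: [3.141, -0.0, 1.337]
contact_force: [0.3, 0.5, 1.0]
opening: 0.995
full [-171.4  100.7    6.9] [ 0.0008 -0.0001  0.0065] | step [-171.  101.    7.] [ 0.001 -0.     0.007] t 1.4
```

```bash
python3 -m creep '[{"dp":[-170,100,7],"angular":[0,0,0.007],"fingers":85},{"dp":[-170,100,7],"angular":[0,0,0.007],"fingers":85},{"dp":[-170,100,7],"angular":[0,0,0.007],"fingers":85},{"dp":[-170,100,7],"angular":[0,0,0.007],"fingers":85},{"dp":[-170,100,7],"angular":[0,0,0.007],"fingers":85}]'
python3 -m creep '[{"dp":[0,0,0],"angular":[0,0,0],"fingers":85},{"dp":[0,0,0],"angular":[0,0,0],"fingers":85}]'
python3 - <<'E'
from h import *
s=r.sense();print(s["eef_pos"],s["tcp_rot"],s["qpos"]);im=optics.grab_frame("wrist");cv2.imwrite("pics/w1.png",im)
E
```

```text
clock: 1.82
eef_pos: [430.0, -174.4, 279.5]
tcp_rot: [3.141, 0.001, 1.329]
contact_force: [0.2, 1.0, 0.8]
opening: 0.999
clock: 1.98
eef_pos: [429.6, -172.4, 279.1]
tcp_rot: [-3.14, -0.0, 1.327]
contact_force: [-0.8, 0.3, -0.9]
opening: 0.994
[ 429.55540788 -172.3873954   279.13473502] [-3.14038004e+00 -2.77394126e-04  1.32674017e+00] [-3.84958238e-01  4.75507089e-02  1.90771102e+00  1.12511541e-04
  1.18757047e+00 -1.40944380e-01]
```

View pics/w1.png

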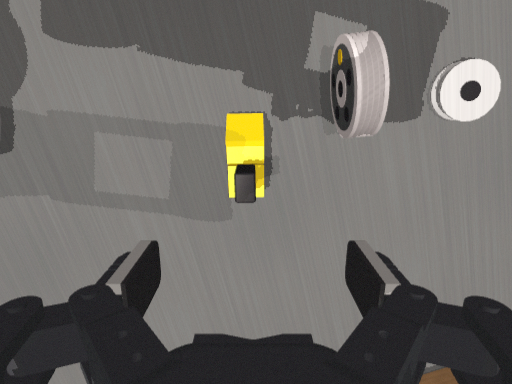

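```bash
cat > chock.py <<'E'
from h import *
import sys
s=r.sense();c=cam("wrist",s)
im=cv2.imread(sys.argv[1]);hsv=cv2.cvtColor(im,cv2.COLOR_BGR2HSV)
m=cv2.inRange(hsv,(18,150,100),(35,255,255));n,l,st,ce=cv2.connectedComponentsWithStats(m);i=1+st[1:,4].argmax();print(st[i]);v,u=np.nonzero(l==i)
x,y,w,h,_=st[i]
# left/right edges over ramp/crest rows
for row in range(y,y+h,6):
    uu=u[v==row]; print(row,uu.min(),uu.max())
g=hsv[:,:,2]; k=np.zeros_like(g); k[y:y+h+12,x:x+w]=((g<75)[y:y+h+12,x:x+w])*255
n,l,st,ce=cv2.connectedComponentsWithStats(k);j=1+st[1:,4].argmax();print("rib",st[j],ce[j])
crop(sys.argv[1],sys.argv[2],x-15,y-10,x+w+20,y+h+20,6)
E
python3 chock.py pics/w1.png pics/w1c.png
```

```text
[ 225  113   39   84 2346]
113 230 262
119 227 262
125 226 263
131 226 263
137 226 263
143 226 263
149 226 263
155 228 263
161 227 263
167 229 263
173 228 263
179 228 263
185 228 263
191 229 263
rib [235 164  21  39 485] [246.89484536 182.40824742]
```

View pics/w1c.png

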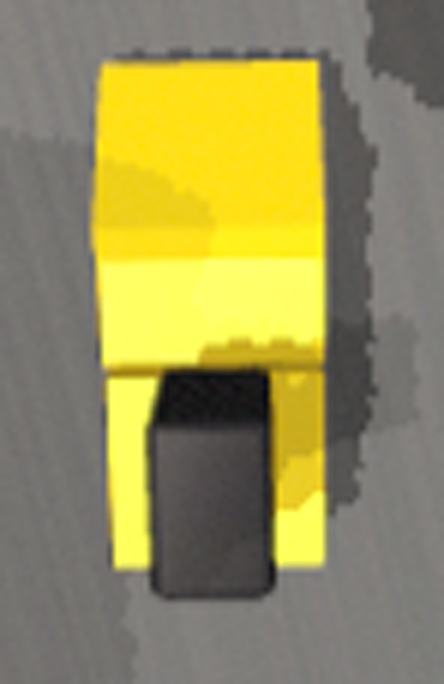

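```bash
python3 - <<'E'
from h import *
c=cam("wrist")
f=lambda a,b,z:onz(c,210+a/6,103+b/6,z)
q=[f(150,425,82),f(272,425,82),f(275,598,82),f(150,598,82)]
for p in q: print(p.round(1))
cen=np.mean(q,0);print("rib centre",cen.round(1), "len",np.linalg.norm((q[0]+q[1]-q[2]-q[3])/2),"w",np.linalg.norm((q[1]+q[2]-q[0]-q[3])/2))
b=[f(103,62,10),f(318,62,10)];bm=np.mean(b,0);print("front",bm,np.linalg.norm(b[1]-b[0]))
d=bm-cen;print("dist(79)",np.hypot(d[0],d[1]),"yaw",np.arctan2(d[1],d[0]))
for e in (b[0]-b[1],q[0]-q[1],q[3]-q[2],f(105,370,46)-f(322,370,46),f(110,570,32)-f(325,570,32)): print("edge yaw",np.arctan2(-e[0],e[1])+0 if 0 else np.arctan2(e[1],e[0])-np.pi/2)
for z,row in ((46,228),(46,258),(46,370),(32,570)):
  p=f(213,row,z);print(row,np.dot(p[:2]-cen[:2],d[:2])/np.hypot(d[0],d[1]))
E
```

```text
[ 407.8 -175.1   82. ]
[ 429.7 -180.6   82. ]
[ 422.2 -213.4   82. ]
[ 399.2 -207.6   82. ]
rib centre [ 414.7 -194.2   82. ] len 33.639143487533715 w 23.129287313775656
front [ 432.50981598 -116.97920296   10.        ] 45.666176989579704
dist(79) 79.22302132362756 yaw 1.3442650508589673
edge yaw 1.32725674780652
edge yaw 1.327204734603089
edge yaw 1.3271779171486444
edge yaw 1.327212973552149
edge yaw 1.3271823532354339
228 48.5847936071541
258 42.629370791475054
370 19.929935374508815
570 -26.910959388827006
```

```bash
python3 -c "
from h import *
to([555,-60,300],1.44)"
```

```text
full [138.2  95.3 -20.9] [-0.0014 -0.0006 -0.1119] | step [138.  95. -21.] [-0.001 -0.001 -0.112] t 2.0333
```

```bash
python3 -m creep '[{"dp":[138,95,-21],"angular":[0,0,-0.11],"fingers":85},{"dp":[138,95,-21],"angular":[0,0,-0.11],"fingers":85},{"dp":[138,95,-21],"angular":[0,0,-0.11],"fingers":85},{"dp":[138,95,-21],"angular":[0,0,-0.11],"fingers":85},{"dp":[138,95,-21],"angular":[0,0,-0.11],"fingers":85}]'
python3 -m creep '[{"dp":[0,0,0],"angular":[0,0,0],"fingers":85},{"dp":[0,0,0],"angular":[0,0,0],"fingers":85},{"dp":[0,0,0],"angular":[0,0,0],"fingers":85}]'
python3 - <<'E'
from h import *
s=r.sense();print(s["eef_pos"],s["tcp_rot"],s["qvel"].round(3));im=optics.grab_frame("wrist");cv2.imwrite("pics/w2.png",im)
cv2.imwrite("pics/w2b.png",cv2.resize(im,(800,600),interpolation=cv2.INTER_CUBIC))
E
```

```text
clock: 2.45
eef_pos: [558.9, -54.2, 301.8]
tcp_rot: [3.138, -0.002, 1.444]
contact_force: [0.1, 0.3, -0.3]
opening: 0.993
clock: 2.7
eef_pos: [553.7, -59.6, 300.5]
tcp_rot: [-3.141, 0.0, 1.44]
contact_force: [-0.2, 0.5, 0.1]
opening: 0.993
[553.65356619 -59.57699149 300.49781139] [-3.14061380e+00  2.20035207e-04  1.44036912e+00] [-0.018 -0.003  0.     0.001 -0.002  0.002]
```

View pics/w2b.png

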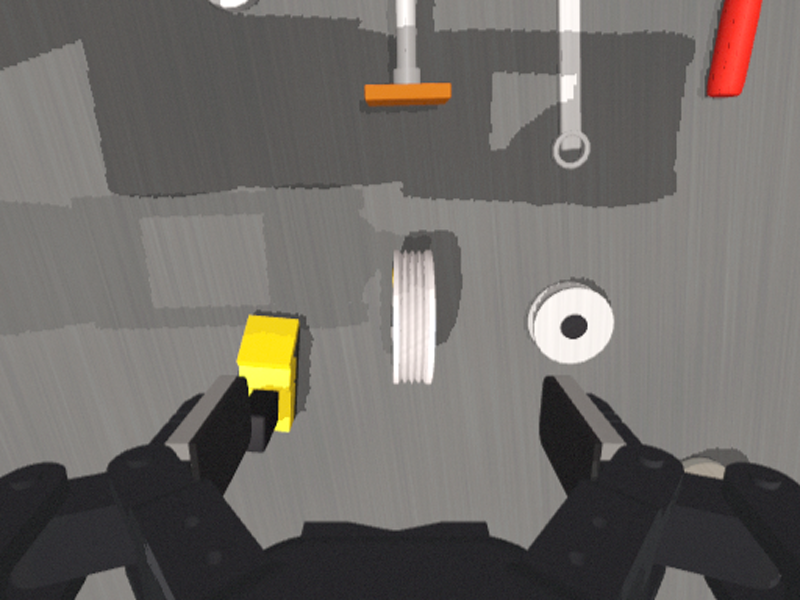

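```bash
python3 - <<'E'
from h import *
crop("pics/w2.png","pics/w2f.png",220,0,310,75,8)
crop("pics/w2.png","pics/w2p.png",230,140,310,255,5)
E
```

```text
(no output)
```

View pics/w2f.png

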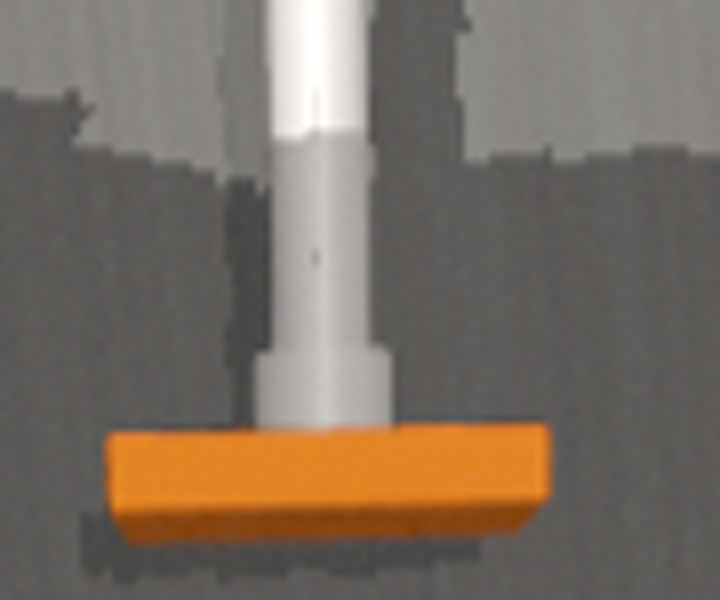

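View pics/w2p.png

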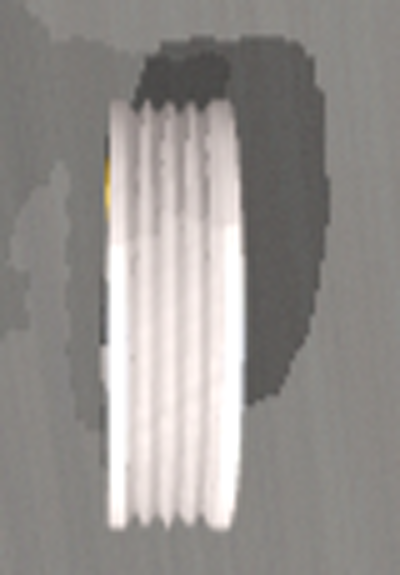

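```bash
cat > meas2.py <<'E'
from h import *
p=optics.camera_params("wrist");T=p["T_tool_cam"]
s=dict(eef_pos=np.array([553.65356619,-59.57699149,300.49781139]),tcp_rot=np.array([-3.14061380,2.2e-4,1.44036912]))
c=cam("wrist",s)
f=lambda a,b,z:onz(c,220+a/8,b/8,z)
bk=[f(108,434,77),f(548,424,77)];fr=[f(112,510,77),f(548,500,77)]
print("back",np.round(bk,1).tolist(),"front",np.round(fr,1).tolist())
for a in (bk,fr):
    e=a[0]-a[1];print("yaw edge",np.arctan2(e[1],e[0])-np.pi/2,"w(60)",np.linalg.norm(e))
sa=f(320,0,60);sb=f(322,350,60);d=sa-sb;print("screw yaw",np.arctan2(d[1],d[0]))
foot=np.mean(fr,0);print("foot face centre",foot.round(1))
g=lambda a,b:ray(c,230+a/5,140+b/5)
yaw=float(__import__("sys").argv[1])
X=np.array([np.cos(yaw),np.sin(yaw),0])
# tangents
def cen(a,b,side):
    e,dd=g(a,b); ex,ez=e@X,e[2]; dx,dz=dd@X,dd[2]
    n=np.hypot(dx,dz); # point on ray at z=55, then shift horizontally by 55/|sin|
    s0=ex+dx*(55-ez)/dz; return s0-side*55*n/abs(dz), e,dd
s1,e,d1=cen(171,100,1);s2,_,d2=cen(169.5,527,-1);print("pulley s from two tangents",s1,s2)
sc=(s1+s2)/2
def atS(e,dd,side):
    # tangent point: foot of perp from centre
    ex,ez=e@X,e[2];dx,dz=dd@X,dd[2];t=((sc-ex)*dx+(55-ez)*dz)/(dx*dx+dz*dz);return e+dd*t
P1=atS(e,d1,1);P2=atS(e,d2,-1);print(P1.round(1),P2.round(1));d=P1-P2
print("pulley rolling yaw",np.arctan2(d[1],d[0]))
C=P2+(P1-P2)*((sc-P2@X)/((P1-P2)@X));print("centre",C.round(1))
Y=np.array([-X[1],X[0],0])
print("pulley in foot frame: dx",(C-foot)@X,"dy",(C-foot)@Y)
E
python3 meas2.py 1.455
```

```text
back [[548.4, 59.3, 77.0], [607.3, 52.7, 77.0]] front [[547.5, 49.7, 77.0], [606.4, 43.2, 77.0]]
yaw edge 1.460694359145732 w(60) 59.324371568751936
yaw edge 1.461032028736231 w(60) 59.24021732509346
screw yaw 1.4524871050848187
foot face centre [576.9  46.5  77. ]
pulley s from two tangents -53.93717503118012 -53.80167897936651
[567.7 -65.9  44.9] [ 553.6 -168.3   79.1]
pulley rolling yaw 1.4340453116994167
centre [ 560.3 -119.4   62.8]
pulley in foot frame: dx -166.68687410238698 dy -2.6559455035892614
```

```bash
python3 -c "
from h import *
to([414.4,-194.2,130],1.335,260)"
```

```text
full [-151.3 -120.4  170.7] [-0.0007  0.0002  0.1046] | step [-151. -120.  171.] [-0.001  0.     0.105] t 2.75
```

```bash
python3 -m creep '[{"dp":[-151,-120,100],"angular":[0,0,0.105],"fingers":85},{"dp":[-151,-120,100],"angular":[0,0,0.105],"fingers":85},{"dp":[-151,-120,100],"angular":[0,0,0.105],"fingers":85},{"dp":[-151,-120,100],"angular":[0,0,0.105],"fingers":85},{"dp":[-151,-120,100],"angular":[0,0,0.105],"fingers":85}]' >/dev/null
python3 -m creep '[{"dp":[0,0,0],"angular":[0,0,0],"fingers":85},{"dp":[0,0,0],"angular":[0,0,0],"fingers":85},{"dp":[0,0,0],"angular":[0,0,0],"fingers":85}]'
python3 -c "
from h import *
to([414.4,-194.2,110],1.335,260)"
```

```text
clock: 3.42
eef_pos: [421.8, -188.9, 205.4]
tcp_rot: [3.14, -0.0, 1.333]
contact_force: [-0.2, -0.1, 0.2]
opening: 0.995
full [-6.9 -6.1 95.4] [ 0.0011 -0.0001 -0.0024] | step [-7. -6. 95.] [ 0.001 -0.    -0.002] t 3.4167
```

```bash
python3 -m creep '[{"dp":[-7,-6,40],"angular":[0,0,0],"fingers":85},{"dp":[-7,-6,75],"angular":[0,0,0],"fingers":85},{"dp":[-7,-6,95],"angular":[0,0,0],"fingers":85},{"dp":[-7,-6,95],"angular":[0,0,0],"fingers":85},{"dp":[-7,-6,95],"angular":[0,0,0],"fingers":85}]'
python3 - <<'E'
from h import *
im=optics.grab_frame("wrist");cv2.imwrite("pics/w3.png",im)
to([414.4,-194.2,37],1.335,260)
c=cam("wrist")
for z in (82,):
  for a in (-18,18):
    for b in (-12,12):
      X=np.array([np.cos(1.335),np.sin(1.335)]);Y=np.array([-X[1],X[0]]);p=np.array([414.4,-194.2])+a*X+b*Y;print(a,b,proj(c,[*p,z]).round(1))
E
```

```text
clock: 3.83
eef_pos: [415.0, -193.2, 110.0]
tcp_rot: [-3.141, -0.0, 1.336]
contact_force: [0.5, -1.1, 0.0]
opening: 0.996
full [-0.8 -1.3 73.9] [0.0012 0.0002 0.0008] | step [-1. -1. 74.] [0.001 0.    0.001] t 3.8833
-18 -12 [271.  252.6]
-18 12 [231.2 252.7]
18 -12 [272.  195.6]
18 12 [230.  195.6]
```

View pics/w3.png

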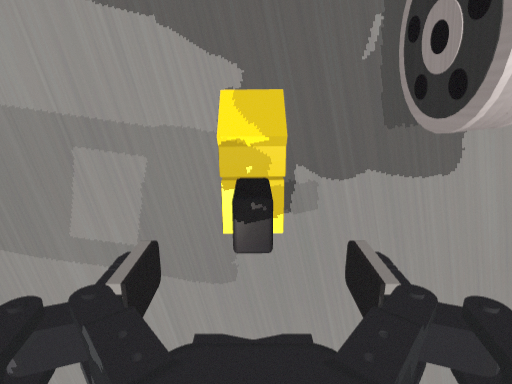

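```bash
python3 -m creep '[{"dp":[-1,0,35],"angular":[0,0,0],"fingers":85},{"dp":[-1,0,60],"angular":[0,0,0],"fingers":85},{"dp":[-1,0,73],"angular":[0,0,0],"fingers":85},{"dp":[-1,0,73],"angular":[0,0,0],"fingers":85},{"dp":[-1,0,73],"angular":[0,0,0],"fingers":85}]'
python3 -m creep '[{"dp":[0,0,0],"angular":[0,0,0],"fingers":15},{"dp":[0,0,0],"angular":[0,0,0],"fingers":15},{"dp":[0,0,0],"angular":[0,0,0],"fingers":15},{"dp":[0,0,0],"angular":[0,0,0],"fingers":15},{"dp":[0,0,0],"angular":[0,0,0],"fingers":15}]' 50
python3 -m creep '[{"dp":[0,0,0],"angular":[0,0,0],"fingers":15},{"dp":[0,0,0],"angular":[0,0,0],"fingers":15},{"dp":[0,0,0],"angular":[0,0,0],"fingers":15},{"dp":[0,0,0],"angular":[0,0,0],"fingers":15},{"dp":[0,0,0],"angular":[0,0,0],"fingers":15}]'
python3 - <<'E'
from h import *
s=r.sense();print(s["contact_force"],s["opening"]*85.4,s["eef_pos"])
im=optics.grab_frame("wrist");cv2.imwrite("pics/w4.png",im)
E
```

```text
clock: 4.3
eef_pos: [415.5, -195.0, 38.0]
tcp_rot: [3.14, 0.0, 1.335]
contact_force: [0.3, -0.3, -0.3]
opening: 0.995
clock: 4.72
eef_pos: [414.5, -194.9, 37.4]
tcp_rot: [3.141, 0.0, 1.335]
contact_force: [0.5, -0.4, 0.1]
opening: 0.298
clock: 5.13
eef_pos: [414.6, -194.9, 37.4]
tcp_rot: [3.141, 0.0, 1.335]
contact_force: [-1.0, 0.7, 9.7]
opening: 0.275
[-1.04872874  0.70590941  9.70008485] 23.51478172643243 [ 414.58745331 -194.94478553   37.44464065]
```

View pics/w4.png

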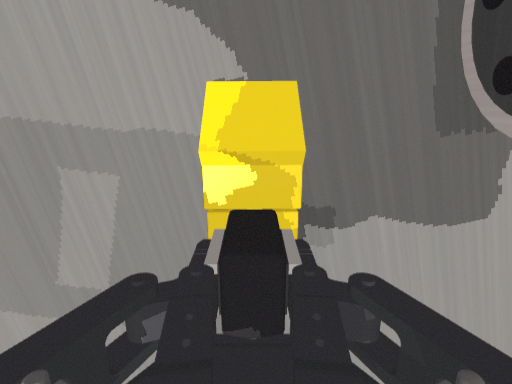

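```bash
python3 -m creep '[{"dp":[0,0,-15],"angular":[0,0,0],"fingers":15},{"dp":[0,0,-40],"angular":[0,0,0],"fingers":15},{"dp":[0,0,-60],"angular":[0,0,0],"fingers":15},{"dp":[0,0,-60],"angular":[0,0,0],"fingers":15},{"dp":[0,0,-60],"angular":[0,0,0],"fingers":15}]'
python3 - <<'E'
from h import *
s=r.sense();print(s["contact_force"],s["opening"]*85.4,s["eef_pos"])
X=np.array([np.cos(1.434),np.sin(1.434)]);p=np.array([560.3,-119.4])-135*X;print(p)
to([*p,97],1.434)
E
```

```text
clock: 5.6
eef_pos: [414.6, -194.9, 97.2]
tcp_rot: [3.14, 0.0, 1.335]
contact_force: [-0.7, -0.0, -5.0]
opening: 0.271
[-0.73387834 -0.01888654 -4.98620535] 23.184506642297197 [ 414.58791632 -194.9223606    97.23386408]
[ 541.89003981 -253.1388252 ]
full [-26.8 137.4   0.5] [ 0.0018  0.0005 -0.0992] | step [-27. 137.   0.] [ 0.002  0.    -0.099] t 5.6
```

```bash
python3 -m creep '[{"dp":[-35,5,0],"angular":[0,0,0],"fingers":15},{"dp":[-60,30,0],"angular":[0,0,-0.03],"fingers":15},{"dp":[-60,70,0],"angular":[0,0,-0.06],"fingers":15},{"dp":[-55,105,0],"angular":[0,0,-0.099],"fingers":15},{"dp":[-40,137,0],"angular":[0,0,-0.099],"fingers":15}]'
python3 -m creep '[{"dp":[0,0,0],"angular":[0,0,0],"fingers":15},{"dp":[0,0,0],"angular":[0,0,0],"fingers":15},{"dp":[0,0,0],"angular":[0,0,0],"fingers":15},{"dp":[0,0,0],"angular":[0,0,0],"fingers":15}]'
python3 - <<'E'
from h import *
s=r.sense();print(s["contact_force"],s["opening"]*85.4,s["eef_pos"])
im=optics.grab_frame("wrist");cv2.imwrite("pics/w5.png",im)
to([541.9,-253.1,97],1.434)
E
```

```text
clock: 6.02
eef_pos: [538.8, -267.5, 94.8]
tcp_rot: [-3.14, 0.0, 1.434]
contact_force: [-0.2, -0.2, -5.0]
opening: 0.276
clock: 6.35
eef_pos: [536.2, -265.1, 95.4]
tcp_rot: [-3.139, -0.001, 1.434]
contact_force: [-0.4, -0.9, -4.9]
opening: 0.277
[-0.40127856 -0.94637704 -4.89298938] 23.674805089368725 [ 536.16944971 -265.06314987   95.3613835 ]
full [12.8  3.8 -1.2] [-0.0023 -0.0006 -0.0006] | step [13.  4. -1.] [-0.002 -0.001 -0.001] t 6.4
```

View pics/w5.png

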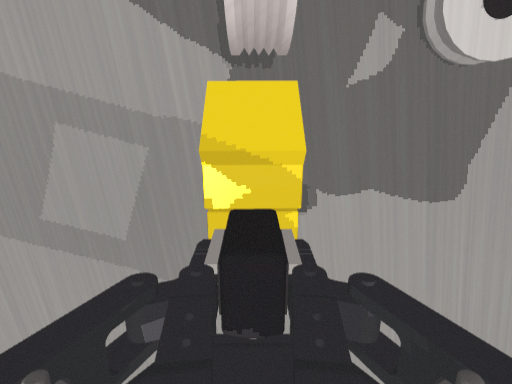

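```bash
python3 -m creep '[{"dp":[12,4,0],"angular":[0,0,0],"fingers":15},{"dp":[12,4,25],"angular":[0,0,0],"fingers":15},{"dp":[12,4,45],"angular":[0,0,0],"fingers":15},{"dp":[12,4,55],"angular":[0,0,0],"fingers":15},{"dp":[12,4,55],"angular":[0,0,0],"fingers":15}]'
python3 -m creep '[{"dp":[0,0,0],"angular":[0,0,0],"fingers":15},{"dp":[0,0,0],"angular":[0,0,0],"fingers":15},{"dp":[0,0,0],"angular":[0,0,0],"fingers":15}]'
python3 - <<'E'
from h import *
s=r.sense();print(s["contact_force"],s["eef_pos"],s["wrist_torque"],s["tcp_rot"])
im=optics.grab_frame("wrist");cv2.imwrite("pics/w6.png",im)
cv2.imwrite("pics/s6.png",optics.grab_frame("scene")[130:260,160:320].repeat(5,0).repeat(5,1))
to([542.4,-250.1,38],1.434)
E
```

```text
clock: 6.82
eef_pos: [541.7, -253.2, 39.6]
tcp_rot: [-3.137, -0.001, 1.434]
contact_force: [-0.6, 0.3, -4.1]
opening: 0.272
clock: 7.07
eef_pos: [544.5, -254.7, 43.1]
tcp_rot: [3.14, 0.001, 1.434]
contact_force: [0.7, 1.3, -4.5]
opening: 0.275
[ 0.73177345  1.31639749 -4.49531917] [ 544.51127318 -254.7357345    43.05132753] [-0.06836046  0.01021618 -0.01258174] [3.13963345e+00 6.06063969e-04 1.43363097e+00]
full [ 4.3 -2.5  4.8] [ 0.0016  0.0005 -0.0003] | step [ 4. -2.  5.] [ 0.002  0.001 -0.   ] t 7.1667
```

View pics/w6.png

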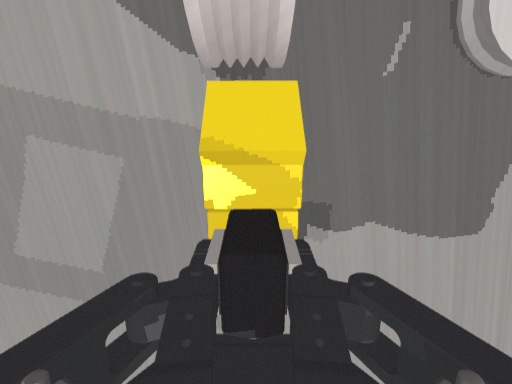

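View pics/s6.png

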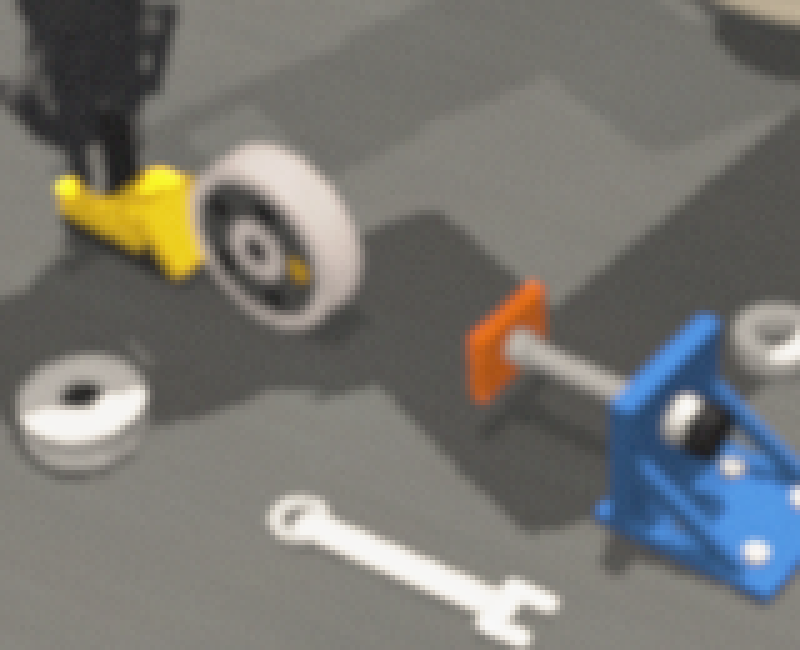

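```bash
python3 -m creep '[{"dp":[0,0,0],"angular":[0,0,0],"fingers":15},{"dp":[0,0,0],"angular":[0,0,0],"fingers":15},{"dp":[0,0,0],"angular":[0,0,0],"fingers":15}]'
python3 - <<'E'
from h import *
s=r.sense();print(s["contact_force"],s["eef_pos"],s["tcp_rot"],s["qvel"].round(3))
im=optics.grab_frame("wrist");cv2.imwrite("pics/w7.png",im)
crop("pics/w7.png","pics/w7c.png",160,0,320,90,5)
c=cam("wrist",s)
for P in ([560.3,-119.4,110],):print(proj(c,P))
E
```

```text
clock: 7.42
eef_pos: [543.8, -254.4, 42.1]
tcp_rot: [3.141, 0.0, 1.434]
contact_force: [0.5, 0.8, -4.5]
opening: 0.271
[ 0.54926169  0.79610349 -4.52644297] [ 543.76724528 -254.38486772   42.05519544] [3.14123458e+00 1.28541466e-04 1.43378567e+00] [ 0.001  0.004 -0.     0.    -0.001 -0.   ]
[ 243.09893958 -297.48536526]
```

View pics/w7c.png

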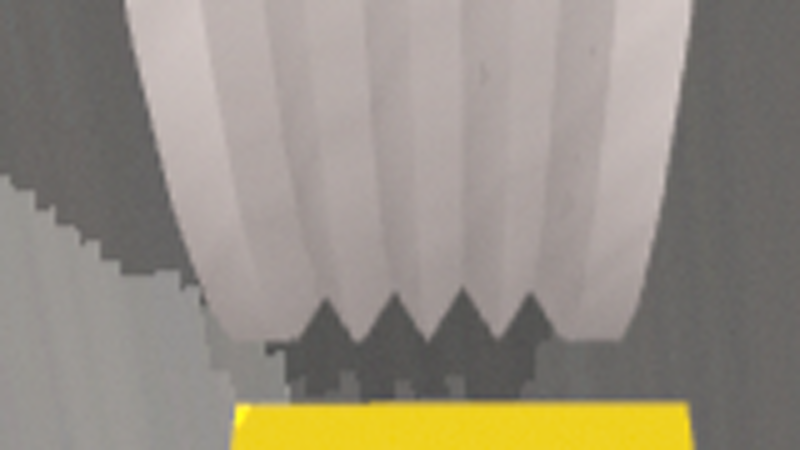

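```bash
python3 -m creep '[{"dp":[0,-2.7,2],"angular":[0,0,-0.02],"fingers":15},{"dp":[0,-2.7,3],"angular":[0,0,-0.03],"fingers":15},{"dp":[0,-2.7,4],"angular":[0,0,-0.03],"fingers":15},{"dp":[0,-2.7,4.2],"angular":[0,0,-0.03],"fingers":15},{"dp":[0,-2.7,4.2],"angular":[0,0,-0.03],"fingers":15}]'
python3 -m creep '[{"dp":[0,0,0],"angular":[0,0,0],"fingers":15},{"dp":[0,0,0],"angular":[0,0,0],"fingers":15},{"dp":[0,0,0],"angular":[0,0,0],"fingers":15},{"dp":[0,0,0],"angular":[0,0,0],"fingers":15}]'
python3 - <<'E'
from h import *
s=r.sense();print(s["contact_force"],s["eef_pos"],s["tcp_rot"],s["qvel"].round(3))
E
```

```text
clock: 7.88
eef_pos: [540.7, -253.8, 37.6]
tcp_rot: [-3.141, -0.0, 1.464]
contact_force: [-2.7, 1.3, -1.1]
opening: 0.274
clock: 8.22
eef_pos: [540.7, -253.8, 37.6]
tcp_rot: [-3.141, -0.0, 1.464]
contact_force: [-4.9, 2.0, 1.7]
opening: 0.272
[-4.92985292  1.98071214  1.71090456] [ 540.68355161 -253.7938477    37.59399529] [-3.14095006e+00 -2.24741291e-04  1.46375655e+00] [-0.001 -0.001  0.001 -0.     0.001  0.001]
```

```bash
python3 -m creep '[{"dp":[3,1,-0.3],"angular":[0,0,0],"fingers":15},{"dp":[7,2,-0.3],"angular":[0,0,0],"fingers":15},{"dp":[11,3,-0.3],"angular":[0,0,0],"fingers":15},{"dp":[14,3.5,-0.3],"angular":[0,0,0],"fingers":15},{"dp":[16,3.5,-0.3],"angular":[0,0,0],"fingers":15}]'
python3 -m creep '[{"dp":[0,0,0],"angular":[0,0,0],"fingers":15},{"dp":[0,0,0],"angular":[0,0,0],"fingers":15},{"dp":[0,0,0],"angular":[0,0,0],"fingers":15}]'
python3 - <<'E'
from h import *
s=r.sense();print(s["contact_force"],s["eef_pos"],s["tcp_rot"],s["qvel"].round(3))
im=optics.grab_frame("wrist");cv2.imwrite("pics/w8.png",im)
crop("pics/w8.png","pics/w8c.png",150,0,310,110,5)
E
```

```text
clock: 8.63
eef_pos: [546.6, -237.9, 37.8]
tcp_rot: [3.141, 0.0, 1.464]
contact_force: [-0.2, 0.3, -4.8]
opening: 0.269
clock: 8.88
eef_pos: [546.2, -238.4, 37.9]
tcp_rot: [3.141, 0.0, 1.464]
contact_force: [0.1, -0.7, -3.6]
opening: 0.273
[ 0.05637829 -0.65927563 -3.60816079] [ 546.22314429 -238.44864927   37.88603035] [3.14149595e+00 1.01635331e-04 1.46388511e+00] [-0.003  0.    -0.001 -0.001  0.    -0.002]
```

View pics/w8c.png

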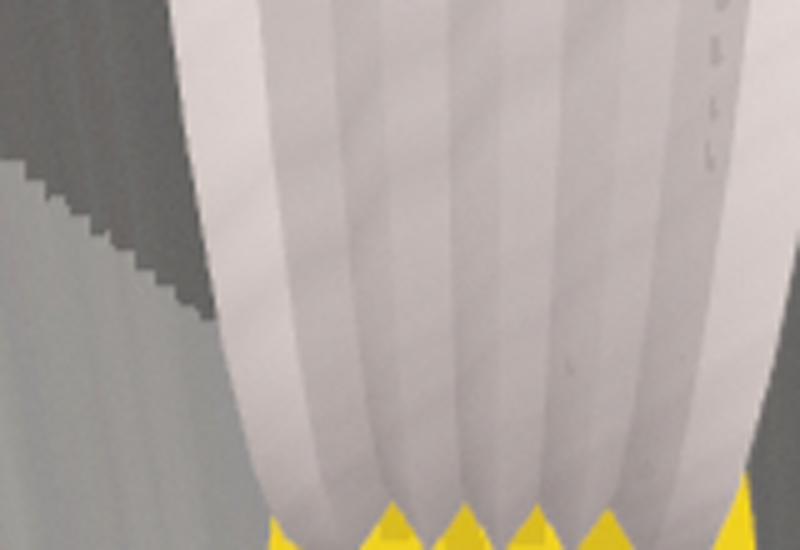

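```bash
python3 -m creep '[{"dp":[2,0,0],"angular":[0,0,0],"fingers":15},{"dp":[4,0,0],"angular":[0,0,-0.005],"fingers":15},{"dp":[6.5,0,0],"angular":[0,0,-0.01],"fingers":15},{"dp":[9,0,0],"angular":[0,0,-0.015],"fingers":15},{"dp":[11.5,0,0],"angular":[0,0,-0.02],"fingers":15}]'
python3 -m creep '[{"dp":[2.5,0,0],"angular":[0,0,0],"fingers":15},{"dp":[5,0,0],"angular":[0,0,0],"fingers":15},{"dp":[7.5,0,0],"angular":[0,0,0],"fingers":15},{"dp":[10,0,0],"angular":[0,0,0],"fingers":15},{"dp":[12.5,0,0],"angular":[0,0,0],"fingers":15}]'
python3 - <<'E'
from h import *
s=r.sense();print(s["contact_force"],s["eef_pos"],s["tcp_rot"],s["qvel"].round(3))
im=optics.grab_frame("wrist");cv2.imwrite("pics/w9.png",im)
crop("pics/w9.png","pics/w9c.png",150,0,310,110,5)
E
```

```text
clock: 9.35
eef_pos: [547.4, -226.7, 37.9]
tcp_rot: [-3.142, -0.0, 1.484]
contact_force: [0.4, -0.3, -4.0]
opening: 0.275
clock: 9.77
eef_pos: [548.5, -214.3, 37.9]
tcp_rot: [3.142, 0.0, 1.484]
contact_force: [0.3, -1.1, -4.4]
opening: 0.277
[ 0.26375991 -1.0629862  -4.41421736] [ 548.53510027 -214.2735155    37.91169127] [3.14156199e+00 5.54690831e-05 1.48383053e+00] [ 0.048 -0.01   0.018 -0.004 -0.01   0.049]
```

View pics/w9c.png

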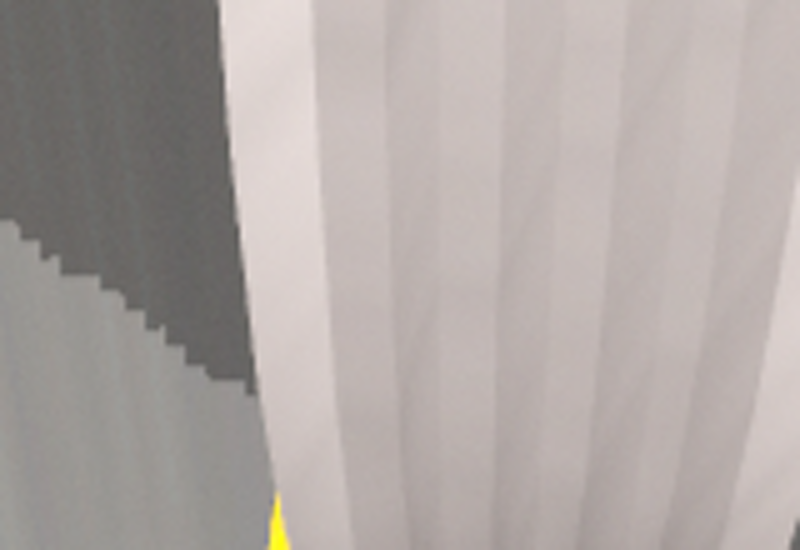

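```bash
cat > edge.py <<'E'
from h import *
import sys
im=cv2.imread(sys.argv[1]);g=cv2.cvtColor(im,cv2.COLOR_BGR2GRAY).astype(int);hs=cv2.cvtColor(im,cv2.COLOR_BGR2HSV)
m=((g>145)&(hs[:,:,1]<60)).astype(np.uint8)*255
m=cv2.morphologyEx(m,cv2.MORPH_CLOSE,np.ones((9,9)))
for row in (2,20,40,60,80,95,105):
    uu=np.nonzero(m[row])[0]
    n,l,st,ce=cv2.connectedComponentsWithStats(m); k=l[row,255]
    uu=np.nonzero(l[row]==k)[0]
    if k: 
        w=uu.max()-uu.min()+1; print(row,uu.min(),uu.max(),"off mm(+right)",round(((uu.min()+uu.max())/2-252.4)*30/w,2),"w",w)
E
for i in 7 8 9; do echo $i; python3 edge.py pics/w$i.png; done
```

```text
7
2 0 297 off mm(+right) -10.46 w 298
20 0 295 off mm(+right) -10.63 w 296
40 0 291 off mm(+right) -10.98 w 292
60 0 286 off mm(+right) -11.44 w 287
8
2 0 317 off mm(+right) -8.86 w 318
20 0 314 off mm(+right) -9.09 w 315
40 0 310 off mm(+right) -9.4 w 311
60 0 306 off mm(+right) -9.71 w 307
80 0 302 off mm(+right) -10.04 w 303
95 53 297 off mm(+right) -9.48 w 245
105 95 293 off mm(+right) -8.8 w 199
9
2 0 332 off mm(+right) -7.78 w 333
20 0 329 off mm(+right) -7.99 w 330
40 0 325 off mm(+right) -8.27 w 326
60 0 321 off mm(+right) -8.56 w 322
80 0 316 off mm(+right) -8.93 w 317
95 41 311 off mm(+right) -8.46 w 271
105 87 308 off mm(+right) -7.42 w 222
```

```bash
python3 -m creep '[{"dp":[2,0.5,0],"angular":[0,0,0],"fingers":15},{"dp":[5,1,0],"angular":[0,0,0],"fingers":15},{"dp":[8,1.5,0],"angular":[0,0,0],"fingers":15},{"dp":[11,2,0],"angular":[0,0,0],"fingers":15},{"dp":[14,2.4,0],"angular":[0,0,0],"fingers":15}]'
python3 -m creep '[{"dp":[3,0.3,0],"angular":[0,0,0],"fingers":15},{"dp":[6,0.6,0],"angular":[0,0,0],"fingers":15},{"dp":[9,0.9,0],"angular":[0,0,0],"fingers":15},{"dp":[12,1.1,0],"angular":[0,0,0],"fingers":15},{"dp":[15,1.4,0],"angular":[0,0,0],"fingers":15}]'
python3 - <<'E'
from h import *
s=r.sense();print(s["contact_force"],s["eef_pos"],s["tcp_rot"],s["qvel"].round(3))
im=optics.grab_frame("wrist");cv2.imwrite("pics/w10.png",im)
crop("pics/w10.png","pics/w10c.png",160,0,360,120,4)
cv2.imwrite("pics/t10.png",optics.grab_frame("top"))
crop("pics/t10.png","pics/t10c.png",190,150,410,290,3)
E
```

```text
clock: 10.23
eef_pos: [552.2, -200.5, 37.9]
tcp_rot: [-3.142, -0.0, 1.484]
contact_force: [0.3, 0.0, -3.5]
opening: 0.276
clock: 10.65
eef_pos: [554.8, -185.6, 37.9]
tcp_rot: [-3.142, -0.0, 1.484]
contact_force: [0.7, 0.2, -4.2]
opening: 0.276
[ 0.66776342  0.24554154 -4.2293744 ] [ 554.81809405 -185.63195105   37.88859125] [-3.14152148e+00 -3.79245194e-05  1.48377959e+00] [ 0.061 -0.007  0.011  0.    -0.007  0.061]
```

View pics/w10c.png

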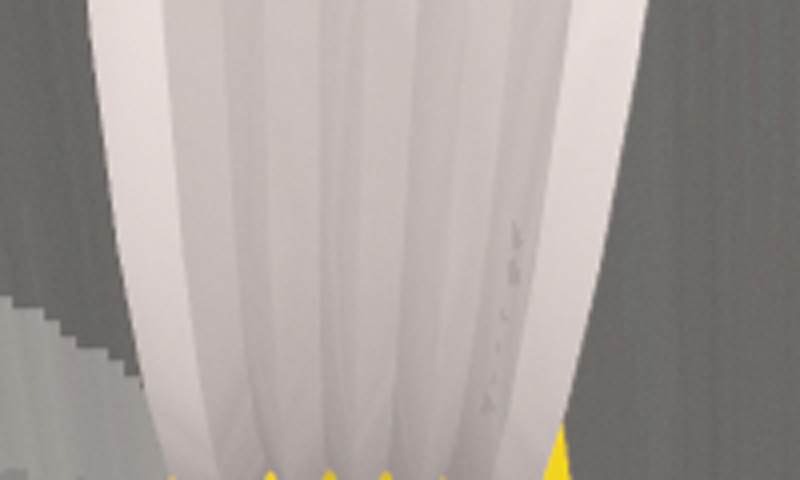

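View pics/t10c.png

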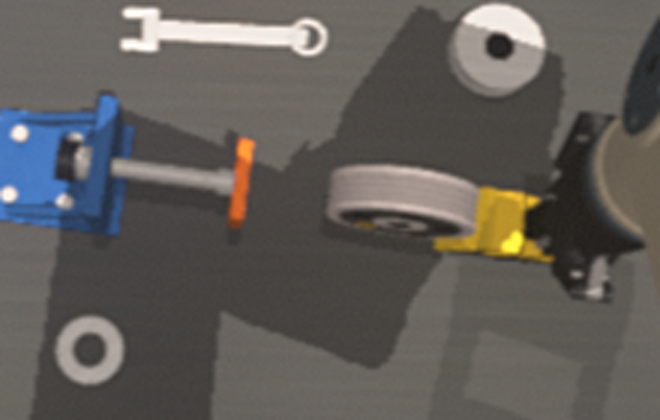

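```bash
python3 -m creep '[{"dp":[3,0.2,0],"angular":[0,0,-0.004],"fingers":15},{"dp":[6,0.4,0],"angular":[0,0,-0.01],"fingers":15},{"dp":[9,0.6,0],"angular":[0,0,-0.015],"fingers":15},{"dp":[12,0.8,0],"angular":[0,0,-0.02],"fingers":15},{"dp":[15,1.0,0],"angular":[0,0,-0.02],"fingers":15}]'
python3 -m creep '[{"dp":[3,0.3,0],"angular":[0,0,0],"fingers":15},{"dp":[6,0.6,0],"angular":[0,0,0],"fingers":15},{"dp":[9,0.9,0],"angular":[0,0,0],"fingers":15},{"dp":[12,1.1,0],"angular":[0,0,0],"fingers":15},{"dp":[15,1.3,0],"angular":[0,0,0],"fingers":15}]'
python3 - <<'E'
from h import *
s=r.sense();print(s["contact_force"],s["eef_pos"],s["tcp_rot"],s["qvel"].round(3))
im=optics.grab_frame("wrist");cv2.imwrite("pics/w11.png",im)
crop("pics/w11.png","pics/w11c.png",160,0,360,120,4)
E
```

```text
clock: 11.17
eef_pos: [557.2, -170.8, 37.9]
tcp_rot: [3.142, -0.0, 1.504]
contact_force: [-0.3, -0.3, -4.3]
opening: 0.276
clock: 11.58
eef_pos: [559.4, -155.9, 37.9]
tcp_rot: [3.142, 0.0, 1.504]
contact_force: [-0.0, 0.9, -3.3]
opening: 0.275
[-0.00839283  0.86920735 -3.3090201 ] [ 559.44451856 -155.9333039    37.90237198] [3.14156551e+00 3.20232012e-05 1.50381908e+00] [ 0.061 -0.006  0.013  0.003 -0.003  0.061]
```

View pics/w11c.png

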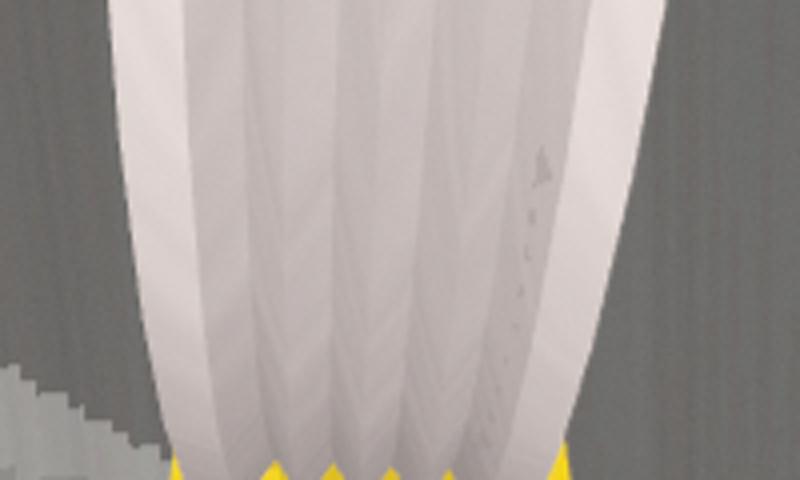

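```bash
python3 -m creep '[{"dp":[2.5,-0.4,0],"angular":[0,0,0.009],"fingers":15},{"dp":[5,-0.8,0],"angular":[0,0,0.018],"fingers":15},{"dp":[7.5,-1.2,0],"angular":[0,0,0.027],"fingers":15},{"dp":[10,-1.6,0],"angular":[0,0,0.036],"fingers":15},{"dp":[12,-2,0],"angular":[0,0,0.047],"fingers":15}]'
python3 -m creep '[{"dp":[2.5,0,0],"angular":[0,0,0],"fingers":15},{"dp":[5,0,0],"angular":[0,0,0],"fingers":15},{"dp":[7,0,0],"angular":[0,0,0],"fingers":15},{"dp":[9,0,0],"angular":[0,0,0],"fingers":15},{"dp":[11,0,0],"angular":[0,0,0],"fingers":15}]'
python3 - <<'E'
from h import *
s=r.sense();print(s["contact_force"],s["eef_pos"],s["tcp_rot"],s["qvel"].round(3))
im=optics.grab_frame("wrist");cv2.imwrite("pics/w12.png",im)
crop("pics/w12.png","pics/w12c.png",160,0,360,120,4)
crop("pics/w12.png","pics/w12c.png",160,0,360,120,4)
cv2.imwrite("pics/t12.png",optics.grab_frame("top"))
crop("pics/t12.png","pics/t12c.png",190,150,410,290,3)
E
```

```text
clock: 12.05
eef_pos: [558.2, -143.8, 37.9]
tcp_rot: [-3.142, -0.0, 1.456]
contact_force: [-0.1, -0.3, -4.5]
opening: 0.277
clock: 12.47
eef_pos: [559.5, -133.0, 37.9]
tcp_rot: [3.142, -0.0, 1.457]
contact_force: [-0.1, -0.1, -4.1]
opening: 0.278
[-0.09950995 -0.05955238 -4.10590969] [ 559.52582213 -132.96394384   37.90801603] [ 3.14154119e+00 -2.76674422e-05  1.45689402e+00] [ 0.043 -0.003  0.007 -0.001 -0.004  0.041]
```

View pics/w12c.png

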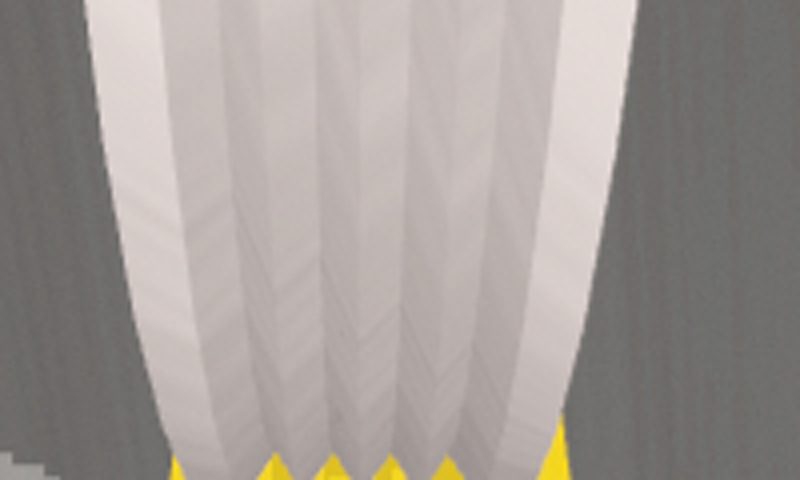

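View pics/t12c.png

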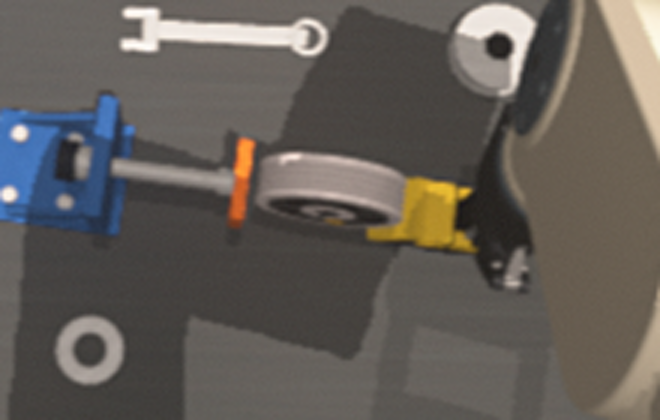

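```bash
python3 -m creep '[{"dp":[1.5,-0.2,0],"angular":[0,0,0],"fingers":15},{"dp":[3,-0.4,0],"angular":[0,0,0],"fingers":15},{"dp":[4.5,-0.4,0],"angular":[0,0,0],"fingers":15},{"dp":[6,-0.4,0],"angular":[0,0,0],"fingers":15},{"dp":[7.5,-0.4,0],"angular":[0,0,0],"fingers":15}]'
python3 -m creep '[{"dp":[0.5,0,0],"angular":[0,0,0],"fingers":15},{"dp":[1,0,0],"angular":[0,0,0],"fingers":15},{"dp":[1.5,0,0],"angular":[0,0,0],"fingers":15},{"dp":[1.5,0,0],"angular":[0,0,0],"fingers":15},{"dp":[1.5,0,0],"angular":[0,0,0],"fingers":15}]'
python3 - <<'E'
from h import *
s=r.sense();print(s["contact_force"],s["eef_pos"],s["tcp_rot"],s["qvel"].round(3))
E
```

```text
clock: 12.98
eef_pos: [559.9, -125.7, 37.9]
tcp_rot: [3.142, 0.0, 1.457]
contact_force: [0.8, -1.1, -4.4]
opening: 0.279
clock: 13.4
eef_pos: [560.1, -124.2, 37.9]
tcp_rot: [3.142, 0.0, 1.457]
contact_force: [0.4, -0.1, -3.9]
opening: 0.275
[ 0.39274805 -0.10585738 -3.88944987] [ 560.1089118  -124.20035434   37.90729103] [3.14156505e+00 2.12873796e-05 1.45685225e+00] [-0.001 -0.     0.001 -0.     0.001 -0.   ]
```

```bash
python3 -m creep '[{"dp":[0.5,0,0],"angular":[0,0,0],"fingers":15},{"dp":[1,0,0],"angular":[0,0,0],"fingers":15},{"dp":[1,0,0],"angular":[0,0,0],"fingers":15},{"dp":[1,0,0],"angular":[0,0,0],"fingers":15}]'
python3 -m creep '[{"dp":[0.5,0,0],"angular":[0,0,0],"fingers":15},{"dp":[1,0,0],"angular":[0,0,0],"fingers":15},{"dp":[1,0,0],"angular":[0,0,0],"fingers":15},{"dp":[1,0,0],"angular":[0,0,0],"fingers":15}]'
python3 - <<'E'
from h import *
im=optics.grab_frame("wrist");cv2.imwrite("pics/w13.png",im)
cv2.imwrite("pics/t13.png",optics.grab_frame("top"))
crop("pics/t13.png","pics/t13c.png",230,180,350,250,6)
cv2.imwrite("pics/s13.png",optics.grab_frame("scene"))
crop("pics/s13.png","pics/s13c.png",190,150,310,240,6)
E
```

```text
clock: 13.73
eef_pos: [560.2, -123.2, 37.9]
tcp_rot: [-3.142, -0.0, 1.457]
contact_force: [-0.1, 0.2, -4.4]
opening: 0.278
clock: 14.07
eef_pos: [560.3, -122.2, 37.9]
tcp_rot: [3.142, -0.0, 1.457]
contact_force: [0.6, 0.7, -3.5]
opening: 0.276
```

View pics/t13c.png

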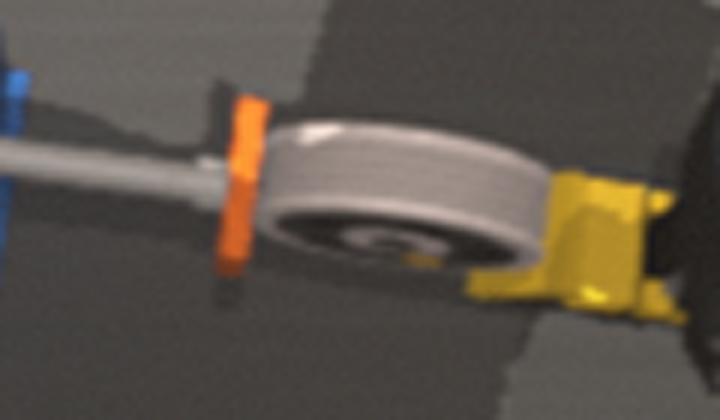

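View pics/s13c.png

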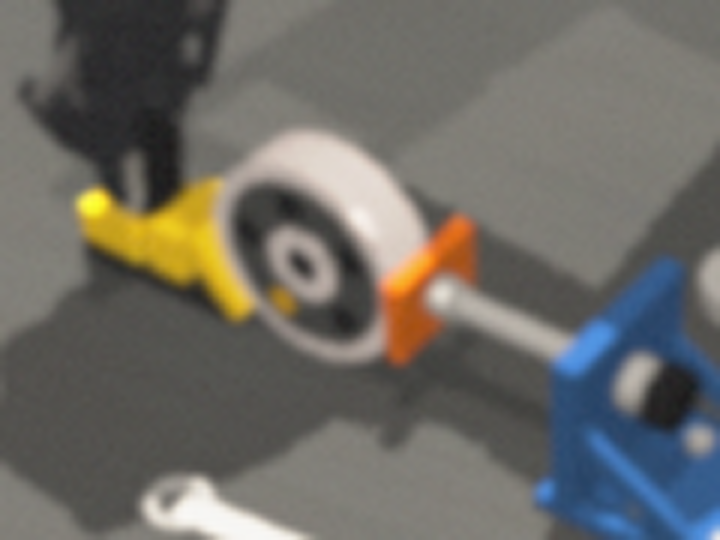

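```bash
for i in 1; do python3 -m creep '[{"dp":[0.4,0,0],"angular":[0,0,0],"fingers":15},{"dp":[0.8,0,0],"angular":[0,0,0],"fingers":15},{"dp":[0.8,0,0],"angular":[0,0,0],"fingers":15},{"dp":[0.8,0,0],"angular":[0,0,0],"fingers":15}]'; done
python3 -m creep '[{"dp":[0.4,0,0],"angular":[0,0,0],"fingers":15},{"dp":[0.8,0,0],"angular":[0,0,0],"fingers":15},{"dp":[0.8,0,0],"angular":[0,0,0],"fingers":15},{"dp":[0.8,0,0],"angular":[0,0,0],"fingers":15}]'
```

```text
clock: 14.55
eef_pos: [560.4, -121.6, 37.9]
tcp_rot: [3.142, 0.0, 1.457]
contact_force: [0.2, -2.5, -4.6]
opening: 0.274
clock: 14.88
eef_pos: [560.6, -120.9, 37.9]
tcp_rot: [3.141, 0.0, 1.457]
contact_force: [-0.1, -5.0, -5.6]
opening: 0.275
```

```bash
python3 -m creep '[{"dp":[0.4,0,0],"angular":[0,0,0],"fingers":15},{"dp":[0.8,0,0],"angular":[0,0,0],"fingers":15},{"dp":[0.8,0,0],"angular":[0,0,0],"fingers":15},{"dp":[0.8,0,0],"angular":[0,0,0],"fingers":15}]'
```

```text
clock: 15.22
eef_pos: [560.7, -120.2, 37.9]
tcp_rot: [3.141, 0.001, 1.457]
contact_force: [-0.2, -5.9, -6.5]
opening: 0.271
```

```bash
python3 -m creep '[{"dp":[0,0,0],"angular":[0,0,0],"fingers":15},{"dp":[0,0,0],"angular":[0,0,0],"fingers":15}]' | grep -E "force|pos"
python3 -m creep '[{"dp":[0,0,0],"angular":[0,0,0],"fingers":15},{"dp":[0,0,0],"angular":[0,0,0],"fingers":15}]'| grep -E "force|pos"
python3 -m creep '[{"dp":[0,0,0],"angular":[0,0,0],"fingers":15},{"dp":[0,0,0],"angular":[0,0,0],"fingers":15}]'| grep -E "force|pos|rot"
```

```text
eef_pos: [560.7, -120.2, 37.9]
contact_force: [-0.5, -6.2, -6.2]
eef_pos: [560.7, -120.2, 37.9]
contact_force: [0.1, -6.0, -6.9]
eef_pos: [560.7, -120.2, 37.9]
tcp_rot: [3.141, 0.0, 1.457]
contact_force: [0.1, -5.2, -6.2]
```

```bash
python3 -m creep '[{"dp":[0,0,0.1],"angular":[0,0,0],"fingers":15},{"dp":[0,0,0.2],"angular":[0,0,0],"fingers":15},{"dp":[0,0,0.3],"angular":[0,0,0],"fingers":15},{"dp":[0,0,0.3],"angular":[0,0,0],"fingers":15},{"dp":[0,0,0.3],"angular":[0,0,0],"fingers":15}]' | grep -E "force|pos"
python3 -m creep '[{"dp":[0,0,0],"angular":[0,0,0],"fingers":15},{"dp":[0,0,0],"angular":[0,0,0],"fingers":15}]'| grep -E "force|pos"
python3 -m creep '[{"dp":[0,0,0],"angular":[0,0,0],"fingers":15},{"dp":[0,0,0],"angular":[0,0,0],"fingers":15}]'| grep -E "force|pos|rot"
```

```text
eef_pos: [560.7, -120.1, 37.6]
contact_force: [0.1, -5.4, -5.8]
eef_pos: [560.7, -120.1, 37.6]
contact_force: [0.3, -4.1, -5.7]
eef_pos: [560.7, -120.1, 37.6]
tcp_rot: [3.141, 0.0, 1.457]
contact_force: [0.5, -6.6, -5.3]
```

```bash
python3 -m creep '[{"dp":[0,0,0.1],"angular":[0,0,0],"fingers":15},{"dp":[0,0,0.2],"angular":[0,0,0],"fingers":15},{"dp":[0,0,0.3],"angular":[0,0,0],"fingers":15},{"dp":[0,0,0.3],"angular":[0,0,0],"fingers":15},{"dp":[0,0,0.3],"angular":[0,0,0],"fingers":15}]' | grep -E "force|pos"
python3 -m creep '[{"dp":[0,0,0],"angular":[0,0,0],"fingers":15},{"dp":[0,0,0],"angular":[0,0,0],"fingers":15}]'| grep -E "force|pos"
python3 -m creep '[{"dp":[0,0,0],"angular":[0,0,0],"fingers":15},{"dp":[0,0,0],"angular":[0,0,0],"fingers":15}]'| grep -E "force|pos|rot"
```

```text
eef_pos: [560.6, -120.2, 37.5]
contact_force: [-1.1, -6.2, -2.4]
eef_pos: [560.7, -120.2, 37.5]
contact_force: [-1.2, -6.1, -3.3]
eef_pos: [560.7, -120.2, 37.6]
tcp_rot: [3.141, 0.0, 1.457]
contact_force: [-1.1, -4.9, -3.0]
```

```bash
python3 -m creep '[{"dp":[0,0,0.1],"angular":[0,0,0],"fingers":15},{"dp":[0,0,0.2],"angular":[0,0,0],"fingers":15},{"dp":[0,0,0.3],"angular":[0,0,0],"fingers":15},{"dp":[0,0,0.3],"angular":[0,0,0],"fingers":15},{"dp":[0,0,0.3],"angular":[0,0,0],"fingers":15}]' | grep -E "force|pos"
python3 -m creep '[{"dp":[0,0,0],"angular":[0,0,0],"fingers":15},{"dp":[0,0,0],"angular":[0,0,0],"fingers":15}]' 20| grep -E "force|pos"
python3 -m creep '[{"dp":[0,0,0],"angular":[0,0,0],"fingers":15},{"dp":[0,0,0],"angular":[0,0,0],"fingers":15}]'| grep -E "force|pos|rot"
```

```text
eef_pos: [560.7, -120.2, 37.5]
contact_force: [-2.5, -5.5, 0.7]
eef_pos: [560.7, -120.2, 37.5]
contact_force: [-2.1, -5.6, 0.8]
eef_pos: [560.6, -120.2, 37.5]
tcp_rot: [3.141, 0.0, 1.457]
contact_force: [-2.2, -4.5, 0.6]
```

```bash
python3 -m creep '[{"dp":[0,0,0],"angular":[0,0,0],"fingers":25},{"dp":[0,0,0],"angular":[0,0,0],"fingers":27},{"dp":[0,0,0],"angular":[0,0,0],"fingers":32},{"dp":[0,0,0],"angular":[0,0,0],"fingers":45},{"dp":[0,0,0],"angular":[0,0,0],"fingers":60}]'
python3 -m creep '[{"dp":[0,0,0],"angular":[0,0,0],"fingers":60},{"dp":[0,0,0],"angular":[0,0,0],"fingers":60},{"dp":[0,0,0],"angular":[0,0,0],"fingers":60}]'
python3 - <<'E'
from h import *
im=optics.grab_frame("wrist");cv2.imwrite("pics/w14.png",im)
E
```

```text
clock: 18.38
eef_pos: [560.7, -119.6, 37.1]
tcp_rot: [3.141, -0.0, 1.457]
contact_force: [-0.5, -0.4, -0.6]
opening: 0.644
clock: 18.63
eef_pos: [560.6, -119.8, 37.0]
tcp_rot: [-3.142, -0.0, 1.457]
contact_force: [0.1, 0.1, -0.1]
opening: 0.703
```

View pics/w14.png

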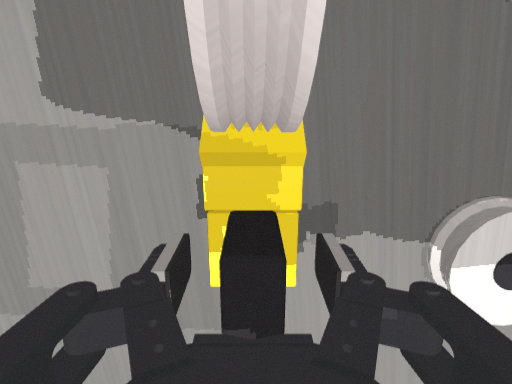

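```bash
python3 -m creep '[{"dp":[0,0,-8],"angular":[0,0,0],"fingers":60},{"dp":[0,0,-25],"angular":[0,0,0],"fingers":60},{"dp":[0,0,-60],"angular":[0,0,0],"fingers":60},{"dp":[0,0,-100],"angular":[0,0,0],"fingers":60},{"dp":[0,0,-140],"angular":[0,0,0],"fingers":60}]'
python3 -m creep '[{"dp":[-20,0,-40],"angular":[0,0,0],"fingers":60},{"dp":[-40,0,-80],"angular":[0,0,0],"fingers":60},{"dp":[-40,0,-120],"angular":[0,0,0],"fingers":60},{"dp":[-40,0,-120],"angular":[0,0,0],"fingers":60},{"dp":[-40,0,-120],"angular":[0,0,0],"fingers":60}]'
python3 -m creep '[{"dp":[0,0,0],"angular":[0,0,0],"fingers":60},{"dp":[0,0,0],"angular":[0,0,0],"fingers":60},{"dp":[0,0,0],"angular":[0,0,0],"fingers":60}]'
python3 - <<'E'
from h import *
s=r.sense();print(list(s["eef_pos"]),list(s["tcp_rot"]))
im=optics.grab_frame("wrist");cv2.imwrite("pics/w15.png",im)
crop("pics/w15.png","pics/w15c.png",160,0,360,150,4)
cv2.imwrite("pics/s15.png",optics.grab_frame("scene"))
crop("pics/s15.png","pics/s15c.png",190,150,310,240,6)
E
```

```text
clock: 19.1
eef_pos: [559.9, -119.7, 178.6]
tcp_rot: [-3.14, -0.0, 1.457]
contact_force: [1.0, 0.3, 0.3]
opening: 0.704
clock: 19.52
eef_pos: [557.4, -160.4, 300.9]
tcp_rot: [3.135, 0.001, 1.456]
contact_force: [-0.9, 0.9, -0.8]
opening: 0.702
clock: 19.77
eef_pos: [555.1, -159.0, 295.1]
tcp_rot: [-3.138, -0.001, 1.457]
contact_force: [0.0, -0.2, 0.2]
opening: 0.702
[np.float64(555.1205820951483), np.float64(-159.00444777944372), np.float64(295.1174472945788)] [np.float64(-3.1383838100649246), np.float64(-0.0005877217869478812), np.float64(1.4571640873710079)]
```

View pics/w15.png

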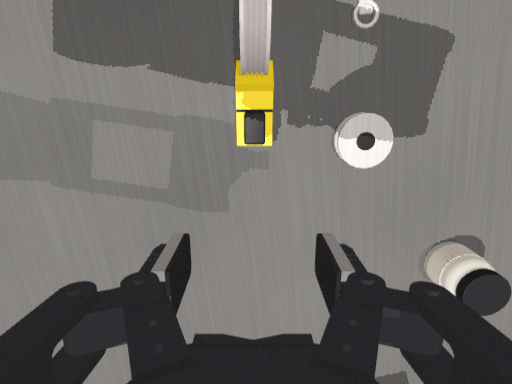

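View pics/w15c.png

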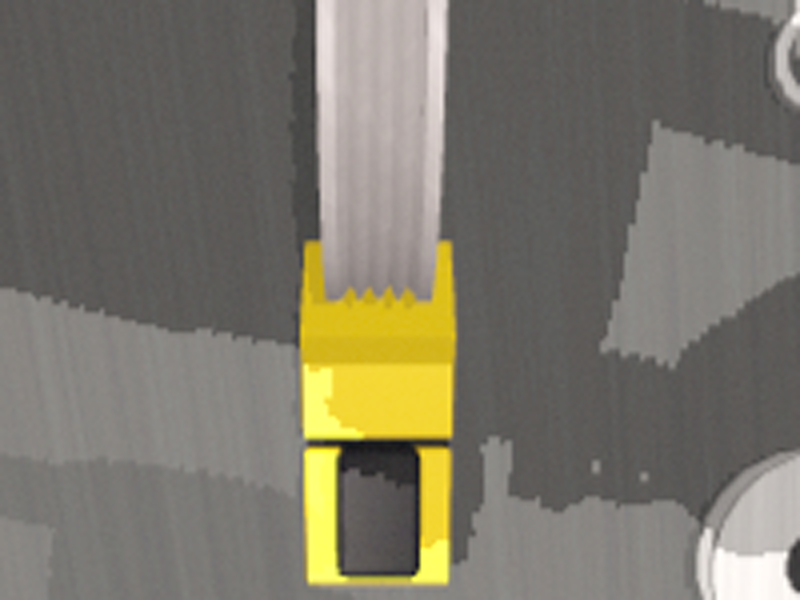

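View pics/s15c.png

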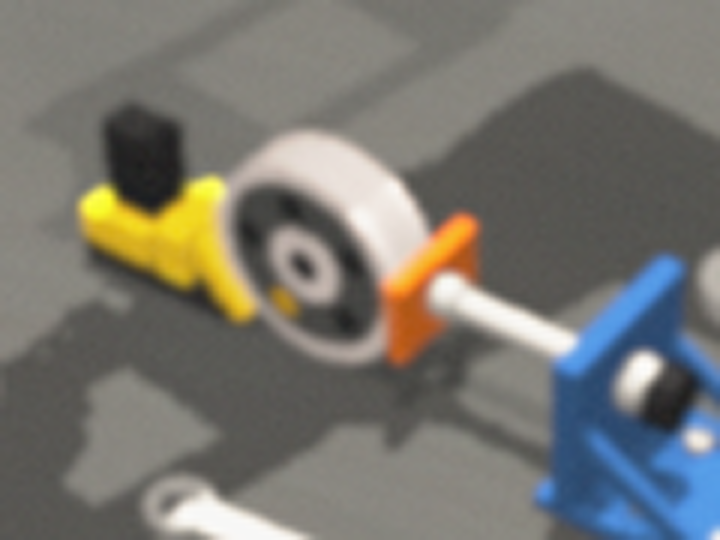

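```bash
python3 -m creep '[{"dp":[40,0,0],"angular":[0,0,0],"fingers":60},{"dp":[80,0,-5],"angular":[0,0,0],"fingers":60},{"dp":[100,0,-5],"angular":[0,0,0.017],"fingers":60},{"dp":[100,12,-5],"angular":[0,0,0.017],"fingers":60},{"dp":[100,12,-5],"angular":[0,0,0.017],"fingers":60}]'
python3 -m creep '[{"dp":[0,0,0],"angular":[0,0,0],"fingers":60},{"dp":[0,0,0],"angular":[0,0,0],"fingers":60},{"dp":[0,0,0],"angular":[0,0,0],"fingers":60},{"dp":[0,0,0],"angular":[0,0,0],"fingers":60},{"dp":[0,0,0],"angular":[0,0,0],"fingers":60}]'
python3 - <<'E'
from h import *
s=r.sense();print(s["eef_pos"].tolist(),s["tcp_rot"].tolist())
im=optics.grab_frame("wrist");cv2.imwrite("pics/w16.png",im)
crop("pics/w16.png","pics/w16c.png",200,0,320,180,4)
crop("pics/w16.png","pics/w16f.png",210,0,310,75,8)
E
```

```text
clock: 20.28
eef_pos: [580.6, -60.6, 301.3]
tcp_rot: [3.142, 0.0, 1.442]
contact_force: [0.5, -0.3, -0.1]
opening: 0.701
clock: 20.7
eef_pos: [579.1, -62.2, 302.0]
tcp_rot: [-3.141, 0.0, 1.439]
contact_force: [-0.0, -0.1, -0.3]
opening: 0.703
[579.0765629515396, -62.21235500156332, 301.9618011028506] [-3.141447817950663, 6.591102638409119e-05, 1.4388957082059282]
```

View pics/w16c.png

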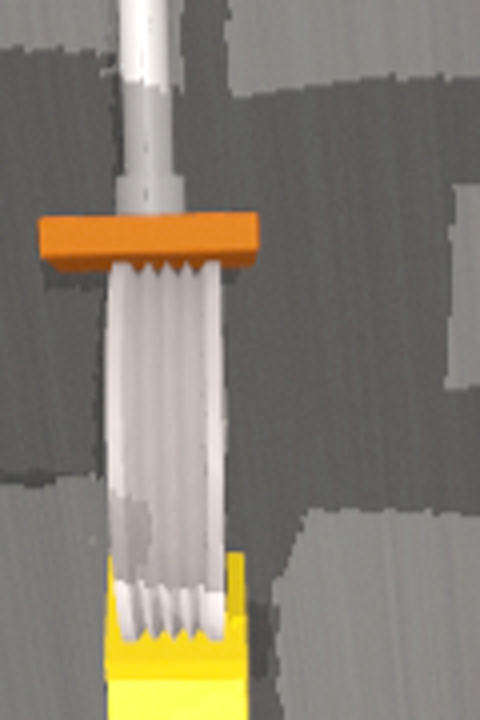

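View pics/w16f.png

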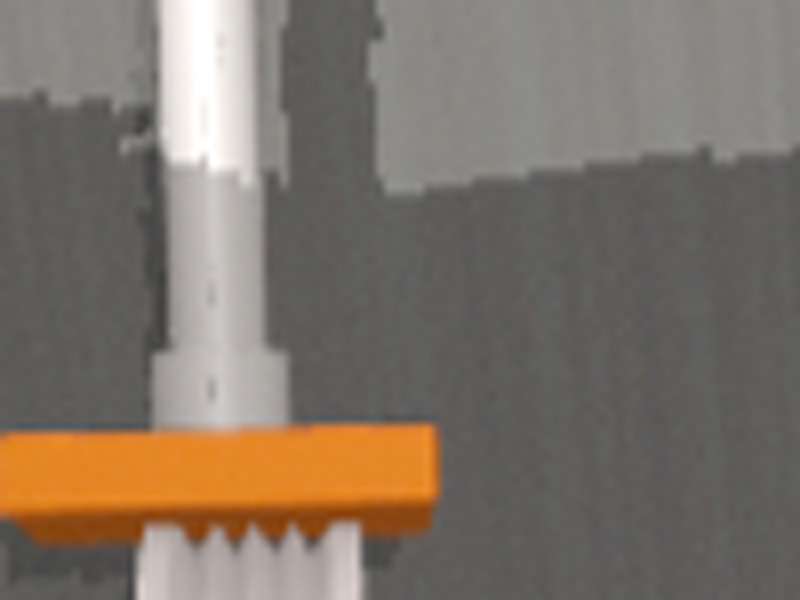

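```bash
python3 - <<'E'
from h import *
s=dict(eef_pos=np.array([579.0765629515396, -62.21235500156332, 301.9618011028506]),tcp_rot=np.array([-3.141447817950663, 6.591102638409119e-05, 1.4388957082059282]))
c=cam("wrist",s)
L=onz(c,210.2,64.1,77);Rr=onz(c,264.75,62.25,77);f=(L+Rr)/2;e=L-Rr;yw=np.arctan2(e[1],e[0])-np.pi/2
print(L,Rr,f.round(1),yw,np.linalg.norm(e))
sa=onz(c,210+208/8,0,60);sb=onz(c,210+216/8,340/8,60);d=sa-sb;print("screw yaw",np.arctan2(d[1],d[0]))
yw=1.457;X=np.array([np.cos(yw),np.sin(yw),0]);Y=np.array([-X[1],X[0],0])
# rear tangent
def tang(u,v,sc):
    e,dd=ray(c,u,v);ex,ez=e@X,e[2];dx,dz=dd@X,dd[2];t=((sc-ex)*dx+(55-ez)*dz)/(dx*dx+dz*dz);P=e+dd*t;return P
sc=f@X-55
for k in range(1):
  A=tang(242.5,159.5,sc);
  e,dd=ray(c,242.5,159.5);ex,ez=e@X,e[2];dx,dz=dd@X,dd[2];s0=ex+dx*(55-ez)/dz;print("centre s rel foot from rear tangent",s0+55*np.hypot(dx,dz)/abs(dz)-f@X)
B=onz(c,241.2,66.3,45);e,dd=ray(c,241.2,66.3);t=(f@X-e@X)/(dd@X);B=e+dd*t
print("rear pt",A.round(1),"front pt",B.round(1),"lat",(A-f)@Y,(B-f)@Y)
g=A-B;print("heading",np.arctan2(-g[1],-g[0]))
E
```

```text
[547.39226345  50.34005591  77.        ] [606.66550663  44.33719834  77.        ] [577.   47.3  77. ] 1.4698661282962062 59.5764354139116
screw yaw 1.4501344577163993
centre s rel foot from rear tangent -54.59183026299436
rear pt [566.8 -60.9  64.9] front pt [580.  47.  43.] lat -2.137377665106648 -2.958127257935241
heading 1.4494492938613581
```

```bash
python3 -c "
from rig import r
print(r.sense()['contact_force'],r.sense()['clock']);print(r.sign_off())"
```

```text
[-0.76867274  0.36380707 -0.06155503] 20.75
the job is handed in; nothing more can be done
None
```

The pulley is wedged upright between the chock and the sprung orange foot, and I handed the job in at 20.8 s. I gripped the chock by its rib and set it on the bench behind the pulley. I then rolled the pulley about 112 mm to the stop with the ramp, pressed on gently, released the chock and backed off.

**Squeeze:** the force read 5 to 6 N along the push before release, with a highest single reading of 6.6 N. After release I could only judge it from the foot. The final picture shows the foot displaced about 0.8 mm, roughly 3 N. The chock's travel after contact was about 1.5 mm, roughly 6 N. These two disagree, but both fall within 2 to 8 N.

**Position:** the final wrist picture puts the pulley centre 54.6 mm from the foot face, against 55 mm expected if they touch. Its heading is within about 0.01 rad of the stop axis, taking that axis as 1.457 rad. My single readings of the stop axis ran from 1.450 to 1.470 rad.

**Centring:** the pulley ended about 2.5 mm to one side of the stop's axis, about the same as where it started. Angling the chock did not steer it noticeably.

**Hovering during the roll:** while rolling the pulley I kept the chock unloaded, a few tenths of a millimetre off the bench. I lowered it flat onto the bench before letting go.

**Other things:** I kept the gripper clear of the pulley, and nothing was touching the robot at hand-in. I moved none of the other things, but I took no separate check picture of every one.

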